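# Nest the measuring cups for display

### The job

Make up the measuring-cup set for display: stand the largest cup in the middle of the wooden block, seat the middle cup fully down in it and the smallest fully down in that. Fan the three handles one way round in order of size, about 50 degrees from each to the next, so that every handle is clear of the one below. Leave the other things on the counter where they stand, and never tip a cup over.

Things in the scene. Friction and masses are not known exactly. Their poses are not given: they have to be found in the camera images.
- large_center (a point): the largest of three brushed-steel measuring cups, each an open round cup with one straight level handle. Rim diameter 90 mm, tapering to 73 mm at the foot, 46 mm high, wall 2 mm, floor 3 mm thick, about 0.12 kg. This point lies on the cup's axis half-way up (23.0 mm above its underside). z is up the cup's axis; +x points along the handle.
- large_grip (a point): the place to pinch the largest cup's handle: 80 mm from the cup's axis along +x, level with the rim (46 mm above its underside). Axes as the cup's. The handle is a flat-sided bar 12 mm wide (along y) and 12 mm tall, centred on rim height, from the rim out to 130 mm from the axis, then a thin eye to 145 mm.
- medium_center (a point): the middle of three brushed-steel measuring cups, each an open round cup with one straight level handle. Rim diameter 75 mm, tapering to 58 mm at the foot, 51 mm high, wall 2 mm, floor 3 mm thick, about 0.12 kg. This point lies on the cup's axis half-way up (25.5 mm above its underside). z is up the cup's axis; +x points along the handle.
- medium_grip (a point): the place to pinch the middle cup's handle: 80 mm from the cup's axis along +x, level with the rim (51 mm above its underside). Axes as the cup's. The handle is a flat-sided bar 12 mm wide (along y) and 12 mm tall, centred on rim height, from the rim out to 130 mm from the axis, then a thin eye to 145 mm.
- small_center (a point): the smallest of three brushed-steel measuring cups, each an open round cup with one straight level handle. Rim diameter 60 mm, tapering to 43 mm at the foot, 56 mm high, wall 2 mm, floor 3 mm thick, about 0.12 kg. This point lies on the cup's axis half-way up (28.0 mm above its underside). z is up the cup's axis; +x points along the handle.
- small_grip (a point): the place to pinch the smallest cup's handle: 80 mm from the cup's axis along +x, level with the rim (56 mm above its underside). Axes as the cup's. The handle is a flat-sided bar 12 mm wide (along y) and 12 mm tall, centred on rim height, from the rim out to 130 mm from the axis, then a thin eye to 145 mm.
- block_top (a point): centre of the top face of the square wooden display block, 130 x 130 mm, top 15 mm above the counter, fixed. z up. A tall bottle and a candle stand behind it. Nested, each smaller cup stands on the floor of the next larger one and its rim is 8 mm above that one's rim; the underside of its handle passes 2 mm over that one's rim, but is 4 mm lower than the top of that one's handle, so it cannot seat with the handles on top of one another
- bottle_mid (a point): bystander: pump bottle, 65 mm across, 230 mm tall; this point is its middle, half-way up
- candle_mid (a point): bystander: candle in a clear glass, 76 mm across, 90 mm tall; this point is its middle, half-way up
- calc_mid (a point): bystander: pocket calculator, 118 (x) x 68 (y) x 15 mm; this point is its middle, half-way up
- roll_a_mid (a point): bystander: roll of coins lying down, 22 mm thick, 64 mm long (y); this point is its middle, half-way up
- roll_b_mid (a point): bystander: roll of coins lying down, 24 mm thick, 64 mm long (y); this point is its middle, half-way up
- roll_c_mid (a point): bystander: roll of coins lying down, 26 mm thick, 64 mm long (y); this point is its middle, half-way up
- glue_mid (a point): bystander: glue stick lying down, 27 mm thick, 100 mm long (y); this point is its middle, half-way up
- stamp_mid (a point): bystander: wooden hand stamp with a round knob, 26 (x) x 44 (y) x 72 mm tall; this point is its middle, half-way up
Mind the look-alikes: they are no part of the job. What is shaped like the part that bears small_center but purple is not meant.

How it is judged (in metres and radians):
At the end, for the whole second after the job is handed in: The largest cup stands upright on the block within 25 mm of its middle; the middle cup stands upright on the largest's floor (within 3 mm) and the smallest on the middle's; each next smaller handle is 28 to 72 degrees from the one below, both turned the same way; nothing is held (horizontal distance between large_center and block_top below 0.025 m and z of large_center in the frame of block_top between 0.02 and 0.026 m and horizontal distance between medium_center and large_center below 0.01 m and z of medium_center in the frame of large_center between 0.002 and 0.0085 m and angle between the x axis of medium_center and the x axis of large_center, either way round between 0.488692 and 1.25664 rad and x of medium_grip in the frame of large_center above 0 m and horizontal distance between small_center and medium_center below 0.01 m and z of small_center in the frame of medium_center between 0.002 and 0.0085 m and angle between the x axis of small_center and the x axis of medium_center, either way round between 0.488692 and 1.25664 rad and x of small_grip in the frame of medium_center above 0 m and ((y of medium_grip in the frame of large_center above 0 m and y of small_grip in the frame of medium_center above 0 m) or (y of medium_grip in the frame of large_center below 0 m and y of small_grip in the frame of medium_center below 0 m)) and angle between each of large_center, medium_center, small_center's own z axis and vertical below 0.09 rad); the robot touches nothing.
It fails at once if a bystander is shifted by more than 25 mm (distance of any of bottle_mid, candle_mid, calc_mid, roll_a_mid, roll_b_mid, roll_c_mid, glue_mid, stamp_mid from where it was at the start of the episode above 0.025 m).
It fails at once if a cup is tipped by more than about 70 degrees (angle between any of large_center, medium_center, small_center's own z axis and vertical above 1.2 rad).
It also fails if it takes over 72 s, if anything falls off the work surface, if the arm or the gripper's body presses on something with over 40 N, if the wrist force passes 120 N, or if a joint passes its speed limit or range.

### The arm

A 6-joint arm with a two-finger parallel gripper is mounted at the origin on a cart in front of the work surface, level with it; the furniture and walls round the work are solid. World frame = base frame: x ahead of the robot, y to its left, z up, the work surface at z = 0. Lengths are in m, angles in degrees, forces in N, time in s.
With the tool pointing down it reaches from about 0.3 to 0.75 m from the base axis. Payload 8.5 kg.
Tool frame: the origin (TCP) lies between the finger pads; the fingertips stand 19 mm ahead of it and the grasp point (between the pads) is the TCP; z points along the fingers, y is the direction in which the jaws open and shut (so a half turn about z gives the same grasp; the last joint's range is limited). The gripper opens to 85 mm and grips with 20 to 120 N. Pads are 22 mm wide; open, the fingers measure 114 mm over their backs; the gripper's body (76 mm by 85 mm) begins 54 mm behind the grasp point. The pads swing forward as they close: fully open they stand 13 mm farther back than shut.
Start: joints at [55.732, 21.807, 74.336, -0, 83.858, -12.336], TCP at [0.205, 0.51, 0.25] pointing down, gripper open.
Joint ranges: [-178.18, 178.18], [-50.72, 133.34], [12.68, 142.11], [-81.47, 261.47], [9.98, 163.14], [-165.26, 165.26]. Speed limits (degrees/s): [136.94, 136.94, 180, 180, 180, 180].

### API

Orientations are given as a 3x3 rotation matrix whose columns are the frame's x, y, z axes.
In Python, from rig import env gives the robot as it stands.
- The arm moves only by the shell command python3 -m pendant 'ROWS' [OPENING] [FORCE]. ROWS is JSON, a list of rows, each a list of 2 entries, a list of its own where there are three numbers: the shift along the tool's x, y, z scaled (see below), then the turn, a rotation vector about the tool's x, y, z scaled (see below). A call has 1 to 20 rows; each row shifts and turns the commanded pose from where the row before left it, along the tool's axes as they then stand; what a row does not reach is not made up. The controller multiplies each number of a shift by 0.1 m and each number of a turn by pi/2 rad. A row lasts 1/8 s, in which the tool goes at most 62.5 mm and 10.7 degrees, less where a joint would pass 70% of its speed; a pose out of reach is approached as far as the arm can. A call with a number of a shift or a turn outside -1 to 1 is refused whole. A call with a gripper value outside its range is refused whole. OPENING is the gripper command: -1 is shut, 1 is fully open, values between are in proportion, set as the call begins (- or left out, the last holds). The fingers move at their own pace and stop on an object; FORCE is the grip in N (left out, the last holds). Time passes only in rows, so rows that do not move let the fingers close. It gives the time, the measured TCP pose, the force and the opening at its end, in the units of the state.
- env.observe(): the state, without advancing time (a new reading comes with each control period).
- env.get_image(name): name is "scene" or "top" or "wrist"; returns a dict with "image" (420x560x3 uint8, red, green, blue), "K" (3x3 intrinsics, pixels), "distortion" ([k1, k2, p1, p2, k3] as OpenCV has them; the pictures are not rectified), "R" (3x3) and "t" (3): a world point X has camera coordinates R X + t. Camera axes: x right, y down, z forward; pixel columns grow to the right and rows downward; lengths in m; the calibration is good to about 2 mm. A picture is of the moment at which its call begins. There is no depth.
- env.close_job(): hands the job in, once; it reports no verdict.
The state is a dict: "time_s": time; "q": joint angles; "qvel": joint speeds; "joint_efforts": joint torques, N m; "position": TCP position; "tool_rot": TCP orientation; "ft_force": force on the tool from outside, world axes, zero at the start; "wrist_torque": the same for the moment, N m; "grip_width": finger opening in m.
Only numpy, scipy, OpenCV 4.12 (cv2) and the standard library are available. Lean on these libraries where they do the work, as an engineer would, in place of code of your own. Each camera call takes 0.05 s, during which the arm holds its last target.

## Working session

There is one attempt and no reset: what is moved stays moved. The work goes in short steps, Python scripts to look and compute and a shell command to move; the robot and the scene stay as the last step left them, time stands still between calls to the robot, and variables do not carry over. Pictures are saved under pics/ and viewed, and the job is handed in when it is done.

```bash
ls; mkdir -p pics; python3 - <<'E'
from rig import env
import cv2
s=env.observe();print(s)
for n in("scene","top","wrist"):
    d=env.get_image(n);cv2.imwrite(f"pics/{n}0.png",d["image"][:,:,::-1]);print(n,d["K"],d["distortion"],d["R"],d["t"])
E
```

```text
pics
{'time_s': 0.0, 'q': array([ 5.57312519e+01,  2.18438029e+01,  7.43860213e+01,  9.55935770e-04,
        8.38579780e+01, -1.23356570e+01]), 'qvel': array([-0.08572368, -0.01335336,  0.10198554, -0.04697299,  0.03950203,
       -0.0052103 ]), 'joint_efforts': array([ 1.48282492e-03, -4.48455119e+01, -2.31283092e+01, -6.64125446e-05,
        4.78007540e-03, -4.63832203e-05]), 'position': array([0.20528162, 0.50996694, 0.24967793]), 'tool_rot': array([[-9.27619858e-01,  3.73524605e-01, -8.76586581e-04],
       [ 3.73525475e-01,  9.27619070e-01, -1.25707426e-03],
       [ 3.43590262e-04, -1.49351447e-03, -9.99998826e-01]]), 'ft_force': array([-0.64734277,  0.25955558,  0.69481753]), 'wrist_torque': array([ 0.02016978, -0.01428917,  0.02707261]), 'grip_width': 0.08526204162834848}
scene [[405.10705645   0.         285.52960804]
 [  0.         405.10705645 200.0727684 ]
 [  0.           0.           1.        ]] [-0.02980563  0.          0.          0.          0.        ] [[ 0.82313042 -0.56753498 -0.01898302]
 [-0.24781997 -0.32894864 -0.91125082]
 [ 0.51092227  0.75478264 -0.41141414]] [-0.52078373  0.20168564  1.21847132]
top [[530.67980558   0.         282.29316385]
 [  0.         530.67980558 215.80969864]
 [  0.           0.           1.        ]] [0.04086581 0.         0.         0.         0.        ] [[ 0.03000585 -0.99953393 -0.00561956]
 [-0.99376923 -0.02922809 -0.10755667]
 [ 0.10734229  0.00881187 -0.99418307]] [-0.14125046  0.56924125  1.62934344]
wrist [[289.29832072   0.         278.14034403]
 [  0.         289.29832072 209.81767035]
 [  0.           0.           1.        ]] [-0.01153753  0.          0.          0.          0.        ] [[ 0.37483675  0.92708883 -0.00192759]
 [ 0.87908436 -0.35476585  0.31835811]
 [ 0.29446241 -0.12102683 -0.94796856]] [-0.54948651 -0.03970441  0.38164233]
```

View pics/scene0.png

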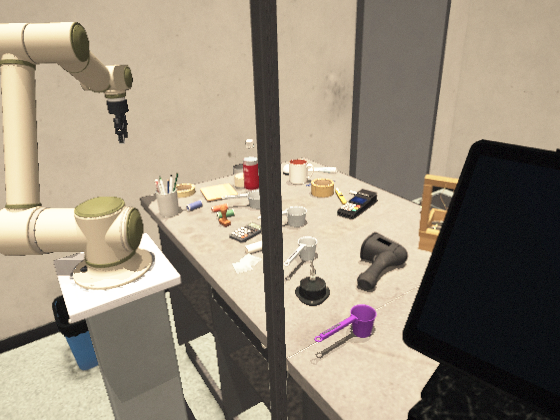

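View pics/top0.png

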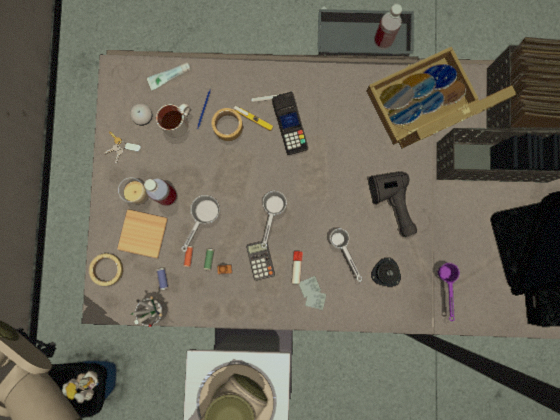

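View pics/wrist0.png

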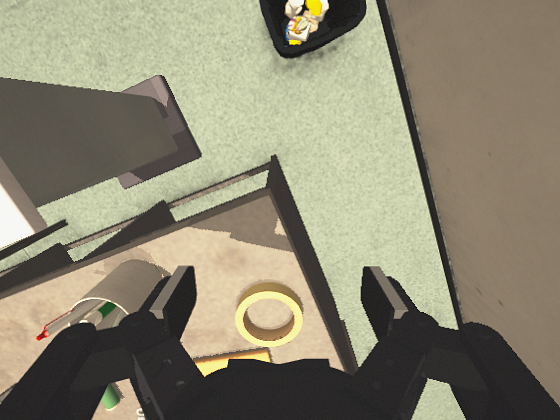

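The top view shows three steel cups: large at about (205,210), middle at (274,204) and small at (339,239). The purple look-alike is at (449,272) and the block at (142,234). The bottle (160,192) and candle (132,190) stand behind the block. Next I'll take a close crop to check the choice and measure.

```bash
cat > h.py <<'E'
from rig import env
import cv2, numpy as np
def und(d,uv):
    return cv2.undistortPoints(np.array(uv,float).reshape(-1,1,2),d["K"],np.array(d["distortion"])).reshape(-1,2)
def cast(d,uv,z):
    n=und(d,uv); R,t=d["R"],d["t"]; C=-R.T@t
    r=np.c_[n,np.ones(len(n))]@R
    return C+r*((z-C[2])/r[:,2])[:,None]
def proj(d,X):
    return cv2.projectPoints(np.array(X,float).reshape(-1,1,3),cv2.Rodrigues(d["R"])[0],d["t"],d["K"],np.array(d["distortion"]))[0].reshape(-1,2)
E
python3 - <<'E'
from h import *
d=env.get_image("top");im=d["image"][:,:,::-1]
cv2.imwrite("pics/c1.png",cv2.resize(im[180:320,80:280],None,fx=4,fy=4,interpolation=cv2.INTER_CUBIC))
cv2.imwrite("pics/c2.png",cv2.resize(im[180:320,240:380],None,fx=4,fy=4,interpolation=cv2.INTER_CUBIC))
E
```

```text
(no output)
```

View pics/c1.png

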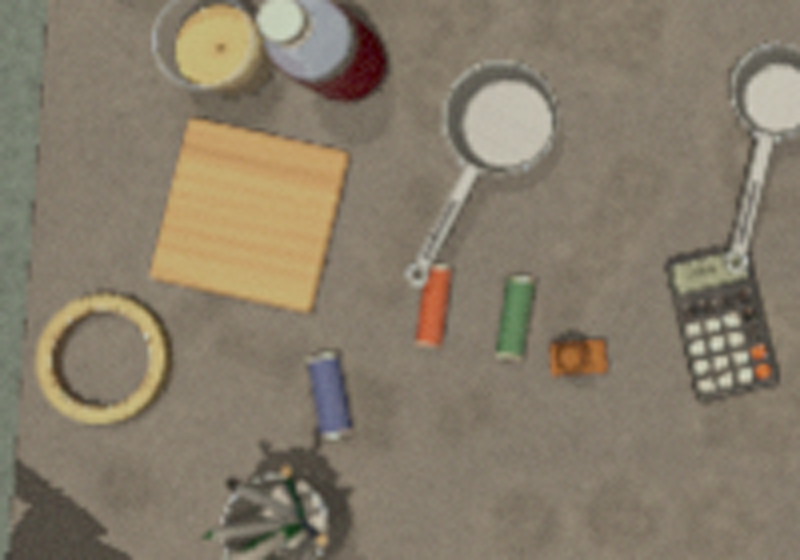

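View pics/c2.png

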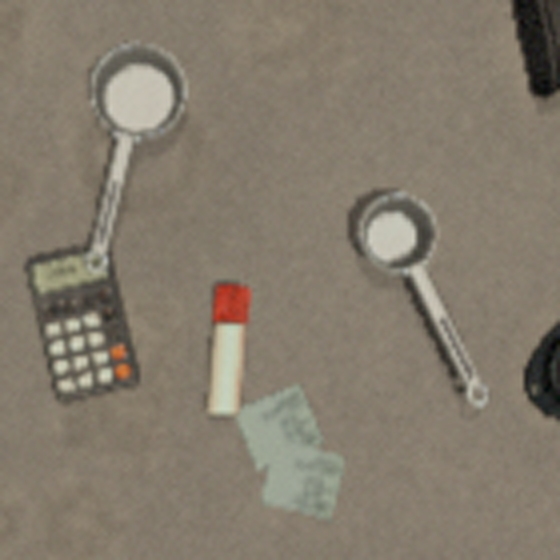

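Crop 1 shows the large cup's rim centred at (499,116) with its handle eye at (417,272), and the block corners. Crop 2 shows the middle rim at (139,90) with eye (96,262), and the small steel cup at (397,232) with eye (478,395).

```bash
python3 - <<'E'
from h import *
d=env.get_image("top")
def f(p,o): return [((u+.5)/4-.5+o,(v+.5)/4-.5+180) for u,v in p]
for n,o,c,e,w,z in(("L",80,(499,116),(417,272),[(443,116),(556,116),(499,61),(499,173)],.046),("M",240,(139,90),(96,262),[(92,90),(186,90),(139,43),(139,137)],.051),("S",240,(397,232),(478,395),[(357,232),(437,232),(397,190),(397,273)],.056)):
    P=cast(d,f([c,e]+w,o),z); v=P[1]-P[0]
    print(n,P[0].round(4),P[1].round(4),"len",np.hypot(*v[:2]).round(4),"ang",np.degrees(np.arctan2(v[1],v[0])).round(1),"diam",np.linalg.norm(P[2]-P[3]).round(4),np.linalg.norm(P[4]-P[5]).round(4),"grip",(P[0]+v/np.hypot(*v[:2])*.08).round(4))
B=cast(d,f([(190,119),(348,152),(310,312),(152,277)],80),.015)
print(B.round(4),B.mean(0).round(4),[np.linalg.norm(B[i]-B[i-1]).round(4) for i in range(4)])
# others
print(cast(d,f([(432,305),(515,316),(578,355),(330,395)],80),.012).round(3))
print("bottle head",cast(d,f([(282,18)],80),.23).round(3),"candle",cast(d,f([(207,45)],80),.09).round(3))
print(cast(d,f([(231,345),(83,322)],240),.012).round(3))
w=env.get_image("wrist");s=env.observe()
C=-w["R"].T@w["t"]; print("cam in tool",s["tool_rot"].T@(C-s["position"]),(w["R"]@s["tool_rot"]).T.round(3))
E
```

```text
L [0.5868 0.1179 0.046 ] [0.4642 0.1753 0.046 ] len 0.1354 ang 154.9 diam 0.0876 0.0875 grip [0.5143 0.1518 0.046 ]
M [ 0.6128 -0.0987  0.051 ] [ 0.4788 -0.0699  0.051 ] len 0.1371 ang 167.9 diam 0.0728 0.0734 grip [ 0.5346 -0.0819  0.051 ]
S [ 0.5084 -0.2997  0.056 ] [ 0.3865 -0.3632  0.056 ] len 0.1374 ang -152.5 diam 0.0611 0.0636 grip [ 0.4374 -0.3366  0.056 ]
[[0.5809 0.3658 0.015 ]
 [0.5584 0.2402 0.015 ]
 [0.4319 0.263  0.015 ]
 [0.4557 0.3876 0.015 ]] [0.5067 0.3142 0.015 ] [np.float64(0.127), np.float64(0.1276), np.float64(0.1285), np.float64(0.1268)]
[[0.44  0.169 0.012]
 [0.433 0.103 0.012]
 [0.405 0.053 0.012]
 [0.368 0.245 0.012]]
bottle head [[0.629 0.242 0.23 ]] candle [[0.629 0.334 0.09 ]]
[[ 0.419 -0.176  0.012]
 [ 0.434 -0.06   0.012]]
cam in tool [ 0.08306446  0.00040132 -0.12348606] [[-0.001 -0.948 -0.319]
 [ 1.    -0.001 -0.001]
 [ 0.001 -0.319  0.948]]
```

Each cup's rim diameter and eye distance match its description, so the three steel cups are the ones I want. The purple one at (449,272) is excluded. First move is over the large cup's grip.

```bash
python3 -m pendant '[[[-0.2,-0.1,0],[0,0,0.034]],[[-0.4,-0.2,0],[0,0,0]],[[-0.4,-0.2,0],[0,0,0]],[[-0.4,-0.2,0],[0,0,0]],[[-0.4,-0.2,0],[0,0,0]],[[-0.4,-0.2,0],[0,0,0]],[[-0.4,-0.2,0],[0,0,0]],[[-0.4,-0.2,0.1],[0,0,0]],[[-0.4,-0.2,0.2],[0,0,0]],[[-0.4,-0.2,0.2],[0,0,0]],[[-0.2,-0.1,0.2],[0,0,0]],[[0,0,0],[0,0,0]]]' 1 80
cat >> h.py <<'E'
def plan(p,ang=None):
    s=env.observe();R=s["tool_rot"];a=np.degrees(np.arctan2(R[1,0],R[0,0]))
    print("pos",s["position"].round(4),"ang",a.round(2),"tilt",np.degrees(np.arccos(-R[2,2])).round(2))
    dl=np.array(p)-s["position"]
    print("shift/0.1 now",(R.T@dl*10).round(3))
    if ang is not None:
        t=-(ang-a)/90; c=cv2.Rodrigues(np.array([0,0,t*np.pi/2]))[0]
        print("turn z",round(t,3),"shift after turn",((R@c).T@dl*10).round(3))
E
python3 - <<'E'
from h import *
plan((.5143,.1518,.046),154.9)
d=env.get_image("wrist");im=d["image"][:,:,::-1].copy()
P=proj(d,[(.5868,.1179,.046),(.5143,.1518,.046),(.4642,.1753,.046)]);print(P.round(1))
for u,v in P: cv2.drawMarker(im,(int(u),int(v)),(0,0,255),0,12,1)
cv2.imwrite("pics/w1.png",im)
E
```

```text
time_s: 1.8
position: [0.4845, 0.1596, 0.1791]
tool_rot: [[-0.905, 0.425, -0.003], [0.425, 0.905, -0.0], [0.002, -0.001, -1.0]]
ft_force: [-0.7, 1.1, 1.3]
grip_width: 0.0856
pos [0.4845 0.1596 0.1791] ang 154.88 tilt 0.17
shift/0.1 now [-0.306  0.058  1.33 ]
turn z -0.0 shift after turn [-0.306  0.058  1.33 ]
[[283.8 306.5]
 [284.1 236.8]
 [284.4 180.6]]
```

View pics/w1.png

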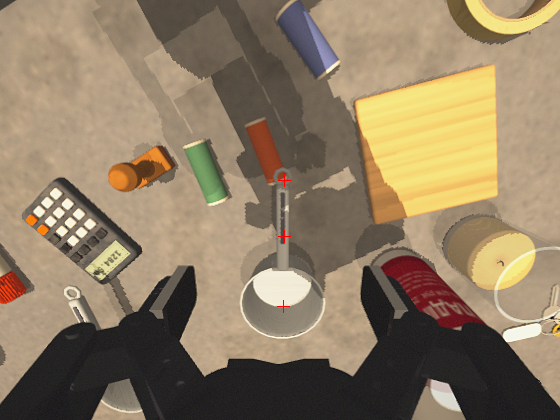

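The wrist view shows the projected large-cup points on the real thing: cup at (284,306), grip (284,237), eye (284,181). The handle is clear for the fingers, so I'll go down and grip.

```bash
python3 -m pendant '[[[-0.15,0.03,0.1],[0,0,0]],[[-0.156,0.028,0.1],[0,0,0]],[[0,0,0.3],[0,0,0]],[[0,0,0.3],[0,0,0]],[[0,0,0.3],[0,0,0]],[[0,0,0.15],[0,0,0]],[[0,0,0.08],[0,0,0]],[[0,0,0],[0,0,0]],[[0,0,0],[0,0,0]]]'
python3 - <<'E'
from h import *
plan((.5143,.1518,.046),154.9)
d=env.get_image("wrist");im=d["image"][:,:,::-1].copy()
cv2.imwrite("pics/w2.png",im)
B=cast(d,[(0,0)],.015)
E
```

```text
time_s: 2.98
position: [0.5151, 0.1531, 0.0481]
tool_rot: [[-0.906, 0.422, 0.002], [0.422, 0.906, 0.0], [-0.001, 0.001, -1.0]]
ft_force: [0.3, 0.2, 0.4]
grip_width: 0.0851
pos [0.5151 0.1531 0.0481] ang 155.01 tilt 0.09
shift/0.1 now [ 0.002 -0.015  0.021]
turn z 0.001 shift after turn [ 0.002 -0.015  0.021]
```

View pics/w2.png

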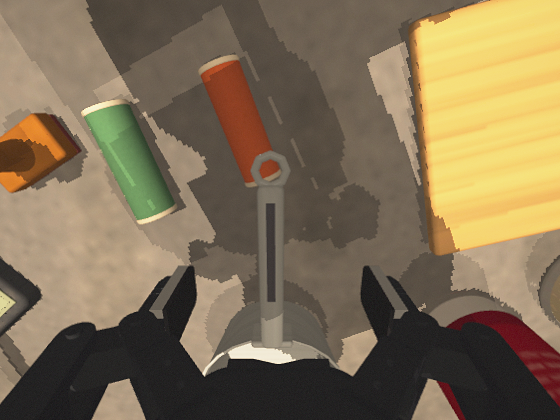

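The handle runs down column 270, while the jaws are centred on about 278. That's 2–3 mm to tool −y, so I'll shift and then close.

```bash
python3 -m pendant '[[[0,-0.025,0.02],[0,0,0]],[[0,0,0],[0,0,0]]]'
python3 -m pendant '[[[0,0,0],[0,0,0]],[[0,0,0],[0,0,0]],[[0,0,0],[0,0,0]],[[0,0,0],[0,0,0]],[[0,0,0],[0,0,0]],[[0,0,0],[0,0,0]]]' -1 80
python3 -m pendant '[[[0,0,-0.1],[0,0,0]],[[0,0,-0.2],[0,0,0]],[[0,0,-0.2],[0,0,0]],[[0,0,-0.1],[0,0,0]],[[0,0,0],[0,0,0]]]'
python3 - <<'E'
from h import *
d=env.get_image("wrist");im=d["image"][:,:,::-1].copy()
cv2.imwrite("pics/w3.png",im)
d=env.get_image("top");im=d["image"][:,:,::-1].copy()
cv2.imwrite("pics/t3.png",cv2.resize(im[150:320,80:280],None,fx=4,fy=4,interpolation=cv2.INTER_CUBIC)[:600])
E
```

```text
time_s: 3.28
position: [0.5134, 0.1506, 0.0454]
tool_rot: [[-0.906, 0.423, 0.0], [0.423, 0.906, -0.0], [-0.0, -0.0, -1.0]]
ft_force: [-0.2, 0.1, -1.1]
grip_width: 0.0853
time_s: 4.03
position: [0.5136, 0.1507, 0.0454]
tool_rot: [[-0.906, 0.423, 0.0], [0.423, 0.906, -0.0], [-0.0, 0.0, -1.0]]
ft_force: [-0.4, -0.2, 1.3]
grip_width: 0.0103
time_s: 4.65
position: [0.5136, 0.1508, 0.1058]
tool_rot: [[-0.906, 0.422, 0.001], [0.422, 0.906, 0.0], [-0.001, 0.001, -1.0]]
ft_force: [0.0, 0.7, -0.8]
grip_width: 0.0102
```

View pics/w3.png

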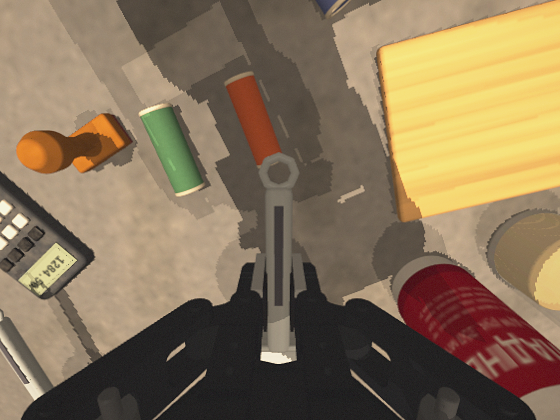

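View pics/t3.png

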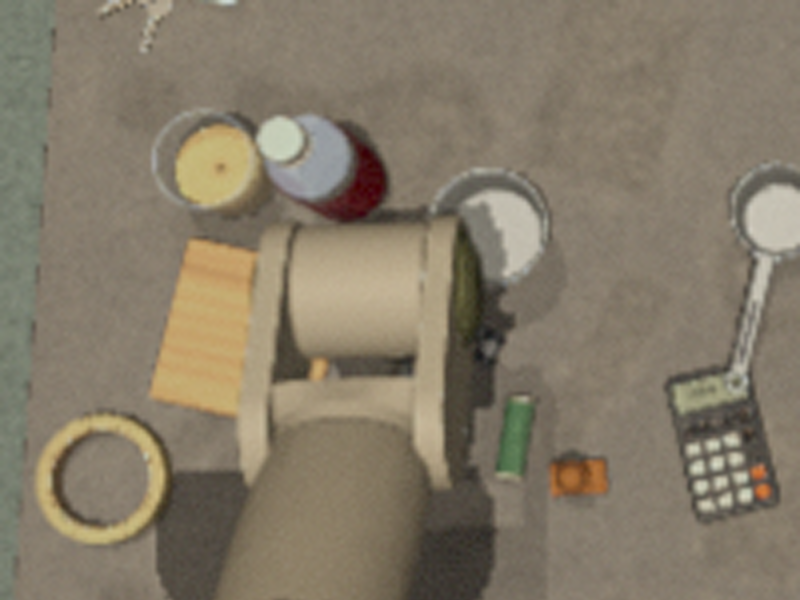

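The cup is gripped and lifted, with the handle between the pads. Next I'll re-check the block centre from the earlier wrist view's corners, then pull back and carry the cup clear of the bottle.

```bash
python3 -m pendant '[[[0.2,0,0],[0,0,0]],[[0.4,0,0],[0,0,0]],[[0.4,0.2,0],[0,0,0]],[[0.3,0.3,0],[0,0,0]],[[0.2,0.35,0],[0,0,-0.028]],[[0.05,0.35,0],[0,0,-0.028]],[[0,0.2,0],[0,0,0]],[[0,0.1,0],[0,0,0]],[[0,0,0],[0,0,0]],[[0,0,0],[0,0,0]]]'
python3 - <<'E'
from h import *
plan((.4377,.354,.0604),150)
d=env.get_image("wrist");im=d["image"][:,:,::-1].copy()
cv2.imwrite("pics/w4.png",im)
d=env.get_image("top");im=d["image"][:,:,::-1].copy()
cv2.imwrite("pics/t4.png",cv2.resize(im[170:300,80:280],None,fx=4,fy=4,interpolation=cv2.INTER_CUBIC)[:600])
E
```

```text
time_s: 6.0
position: [0.4322, 0.3529, 0.1051]
tool_rot: [[-0.94, 0.342, -0.001], [0.342, 0.94, -0.0], [0.001, -0.001, -1.0]]
ft_force: [0.4, -1.1, -0.3]
grip_width: 0.0109
pos [0.4322 0.3529 0.1051] ang 160.01 tilt 0.05
shift/0.1 now [-0.048  0.029  0.447]
turn z 0.111 shift after turn [-0.042  0.037  0.447]
```

View pics/w4.png

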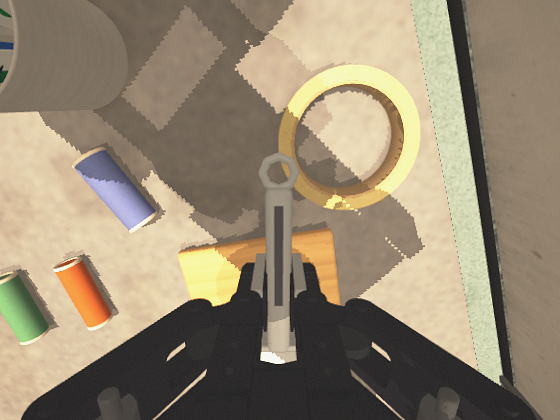

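View pics/t4.png

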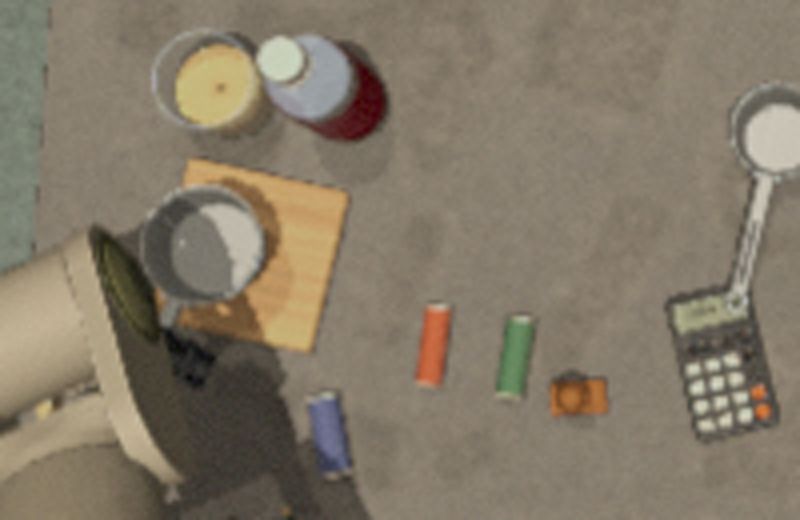

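The top view shows the cup over the block with rim centre at about (204,245) in the crop. The turn took the handle to 160°, which suits the fan, so I'll keep it. I'll check the axis position before lowering.

```bash
python3 - <<'E'
from h import *
plan((.4318,.3414,.0604),160)
d=env.get_image("top")
def f(p,o,y0): return [((u+.5)/4-.5+o,(v+.5)/4-.5+y0) for u,v in p]
P=cast(d,f([(204,245),(143,245),(266,245)],80,170),.1057);print(P.round(4))
s=env.observe(); print("pred axis",s["position"]-.0802*s["tool_rot"][:,0])
E
```

```text
pos [0.4324 0.3529 0.1053] ang 160.0 tilt 0.02
shift/0.1 now [-0.034 -0.11   0.449]
turn z 0.0 shift after turn [-0.034 -0.11   0.449]
[[0.5068 0.324  0.1057]
 [0.5055 0.369  0.1057]
 [0.5081 0.2782 0.1057]]
pred axis [0.50779914 0.32561466 0.1053949 ]
```

```bash
python3 -m pendant '[[[-0.034,-0.1,0],[0,0,0]],[[0,0,0.15],[0,0,0]],[[0,0,0.15],[0,0,0]],[[0,0,0.08],[0,0,0]],[[0,0,0.04],[0,0,0]],[[0,0,0.025],[0,0,0]],[[0,0,0],[0,0,0]],[[0,0,0],[0,0,0]]]'
python3 - <<'E'
from h import *
plan((.4318,.3414,.0604),160)
d=env.get_image("wrist");im=d["image"][:,:,::-1].copy()
cv2.imwrite("pics/w5.png",im)
E
```

```text
time_s: 7.15
position: [0.4324, 0.3431, 0.0611]
tool_rot: [[-0.94, 0.341, 0.0], [0.341, 0.94, 0.0], [-0.0, 0.0, -1.0]]
ft_force: [-0.3, -0.1, -0.9]
grip_width: 0.0103
pos [0.4324 0.3431 0.0611] ang 160.05 tilt 0.03
shift/0.1 now [-0.001 -0.018  0.007]
turn z 0.001 shift after turn [-0.001 -0.018  0.007]
```

View pics/w5.png

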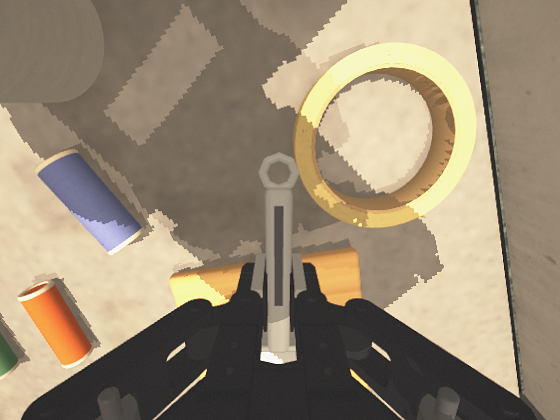

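```bash
python3 -m pendant '[[[0,0,0.007],[0,0,0]],[[0,0,0],[0,0,0]]]'
python3 -m pendant '[[[0,0,0],[0,0,0]],[[0,0,0],[0,0,0]],[[0,0,0],[0,0,0]],[[0,0,-0.1],[0,0,0]],[[0,0,-0.3],[0,0,0]],[[0,0,-0.3],[0,0,0]],[[0,0,-0.3],[0,0,0]],[[0,0,-0.1],[0,0,0]],[[0,0,0],[0,0,0]]]' 0.1 80
python3 - <<'E'
from h import *
plan((.5346,-.0819,.17),167.9)
d=env.get_image("wrist");im=d["image"][:,:,::-1].copy()
cv2.imwrite("pics/w6.png",im)
E
```

```text
time_s: 7.45
position: [0.4323, 0.3431, 0.0605]
tool_rot: [[-0.94, 0.341, 0.0], [0.341, 0.94, 0.0], [-0.0, 0.0, -1.0]]
ft_force: [-2.1, 1.2, 3.0]
grip_width: 0.0105
time_s: 8.57
position: [0.4322, 0.343, 0.1703]
tool_rot: [[-0.94, 0.341, 0.001], [0.341, 0.94, 0.0], [-0.0, 0.0, -1.0]]
ft_force: [0.9, -0.0, -0.6]
grip_width: 0.0472
pos [0.4322 0.343  0.1703] ang 160.05 tilt 0.04
shift/0.1 now [-2.412e+00 -3.645e+00  2.000e-03]
turn z -0.087 shift after turn [-1.892e+00 -3.940e+00  2.000e-03]
```

View pics/w6.png

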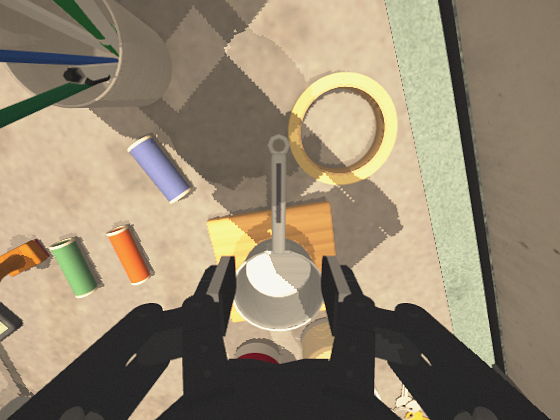

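The large cup stands on the block with its rim centred at about (279,288) in the wrist view. Now on to the middle cup.

```bash
python3 -m pendant '[[[0,0,0],[0,0,-0.087]],[[-0.1,-0.2,0],[0,0,0]],[[-0.2,-0.4,0],[0,0,0]],[[-0.2,-0.4,0],[0,0,0]],[[-0.2,-0.4,0],[0,0,0]],[[-0.2,-0.4,0],[0,0,0]],[[-0.2,-0.4,0],[0,0,0]],[[-0.2,-0.4,0],[0,0,0]],[[-0.2,-0.4,0],[0,0,0]],[[-0.2,-0.4,0],[0,0,0]],[[-0.2,-0.4,0],[0,0,0]],[[-0.1,-0.14,0],[0,0,0]],[[0,0,0],[0,0,0]],[[0,0,0],[0,0,0]]]' 0.6 80
python3 - <<'E'
from h import *
plan((.5346,-.0819,.051),167.9)
d=env.get_image("wrist");im=d["image"][:,:,::-1].copy()
P=proj(d,[(.6128,-.0987,.051),(.5346,-.0819,.051),(.4788,-.0699,.051)]);print(P.round(1))
for u,v in P: cv2.drawMarker(im,(int(u),int(v)),(0,0,255),0,12,1)
cv2.imwrite("pics/w7.png",im)
d=env.get_image("top");im=d["image"][:,:,::-1].copy()
cv2.imwrite("pics/t7.png",cv2.resize(im[170:300,80:280],None,fx=4,fy=4,interpolation=cv2.INTER_CUBIC)[:600])
E
```

```text
time_s: 10.38
position: [0.5446, -0.0828, 0.1698]
tool_rot: [[-0.978, 0.209, -0.001], [0.209, 0.978, 0.001], [0.001, 0.0, -1.0]]
ft_force: [-0.2, 0.6, 0.8]
grip_width: 0.068
pos [ 0.5446 -0.0828  0.1698] ang 167.94 tilt 0.07
shift/0.1 now [ 0.098 -0.013  1.188]
turn z 0.0 shift after turn [ 0.098 -0.013  1.188]
[[276.5 280.4]
 [276.3 200.8]
 [276.2 133.5]]
```

View pics/w7.png

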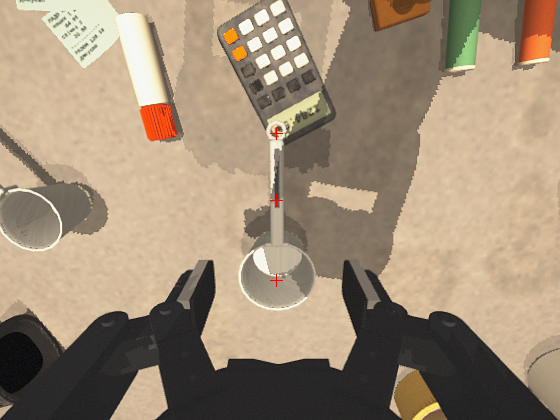

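View pics/t7.png

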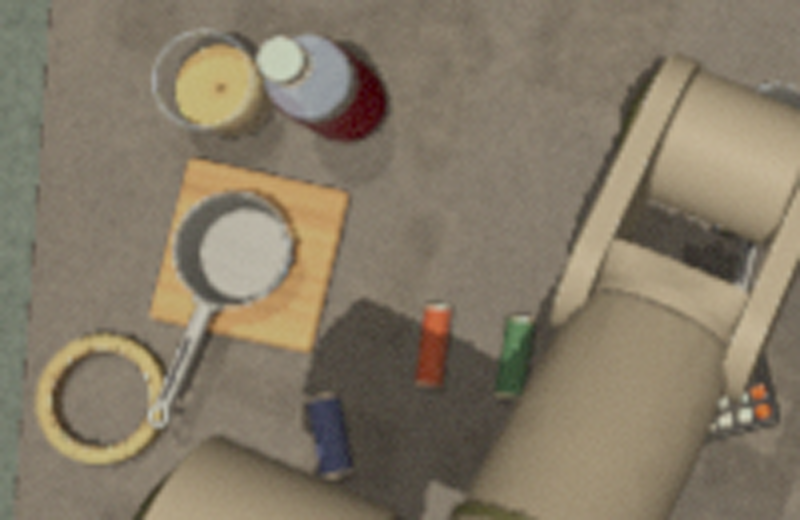

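The wrist view shows the markers on the middle cup: cup (276,280), grip (276,201), eye (276,133). The top view shows the large cup standing on the block, rim about (236,248) in the crop. I'll descend on the middle cup.

```bash
python3 -m pendant '[[[0.1,-0.013,0],[0,0,0]],[[0,0,0.3],[0,0,0]],[[0,0,0.35],[0,0,0]],[[0,0,0.3],[0,0,0]],[[0,0,0.15],[0,0,0]],[[0,0,0.09],[0,0,0]],[[0,0,0],[0,0,0]],[[0,0,0],[0,0,0]]]'
python3 - <<'E'
from h import *
plan((.5346,-.0819,.051),167.9)
d=env.get_image("wrist");im=d["image"][:,:,::-1].copy()
cv2.imwrite("pics/w8.png",im)
d=env.get_image("top")
def f(p,o,y0): return [((u+.5)/4-.5+o,(v+.5)/4-.5+y0) for u,v in p]
P=cast(d,f([(236,248),(158,414),(176,248),(296,248)],80,170),.061);print(P.round(4)); v=P[1]-P[0]
print(np.hypot(*v[:2]),np.degrees(np.arctan2(v[1],v[0])))
E
```

```text
time_s: 11.48
position: [0.5354, -0.0835, 0.052]
tool_rot: [[-0.978, 0.21, 0.001], [0.21, 0.978, -0.001], [-0.002, -0.0, -1.0]]
ft_force: [-0.0, -0.3, 0.7]
grip_width: 0.0679
pos [ 0.5354 -0.0835  0.052 ] ang 167.88 tilt 0.09
shift/0.1 now [0.011 0.014 0.01 ]
turn z -0.0 shift after turn [0.011 0.014 0.01 ]
[[0.5084 0.3127 0.061 ]
 [0.381  0.3638 0.061 ]
 [0.5071 0.3583 0.061 ]
 [0.5097 0.2671 0.061 ]]
0.1372730425027817 158.15432438277432
```

View pics/w8.png

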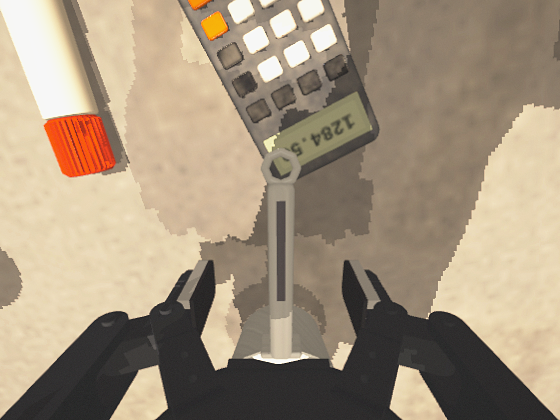

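```bash
python3 -m pendant '[[[0,0.012,0.01],[0,0,0]],[[0,0,0],[0,0,0]]]'
python3 -m pendant '[[[0,0,0],[0,0,0]],[[0,0,0],[0,0,0]],[[0,0,0],[0,0,0]],[[0,0,0],[0,0,0]],[[0,0,0],[0,0,0]],[[0,0,0],[0,0,0]]]' -1 80
python3 -m pendant '[[[0,0,-0.1],[0,0,0]],[[0,0,-0.3],[0,0,0]],[[0,0,-0.4],[0,0,0]],[[0,0,-0.2],[0,0,0]],[[0,0,0],[0,0,0]]]'
python3 - <<'E'
from h import *
ax=np.array([.508,.3145]);a=np.radians(210)
g=ax+.0802*np.array([np.cos(a),np.sin(a)]);print(g)
plan((*g,.15),210)
d=env.get_image("wrist");im=d["image"][:,:,::-1].copy()
cv2.imwrite("pics/w9.png",im)
E
```

```text
time_s: 11.82
position: [0.5353, -0.0821, 0.0502]
tool_rot: [[-0.978, 0.21, 0.0], [0.21, 0.978, -0.0], [-0.0, -0.0, -1.0]]
ft_force: [0.0, -0.3, -0.5]
grip_width: 0.0683
time_s: 12.58
position: [0.5352, -0.0821, 0.0502]
tool_rot: [[-0.978, 0.21, -0.0], [0.21, 0.978, -0.0], [0.0, -0.0, -1.0]]
ft_force: [-0.6, 1.0, 1.6]
grip_width: 0.0106
time_s: 13.2
position: [0.5357, -0.0823, 0.1516]
tool_rot: [[-0.978, 0.21, 0.003], [0.21, 0.978, -0.001], [-0.003, -0.001, -1.0]]
ft_force: [-0.6, -0.1, -2.4]
grip_width: 0.0105
[0.43854476 0.2744    ]
pos [ 0.5357 -0.0823  0.1516] ang 167.88 tilt 0.19
shift/0.1 now [1.699 3.284 0.009]
turn z -0.468 shift after turn [-0.942  3.575  0.009]
```

View pics/w9.png

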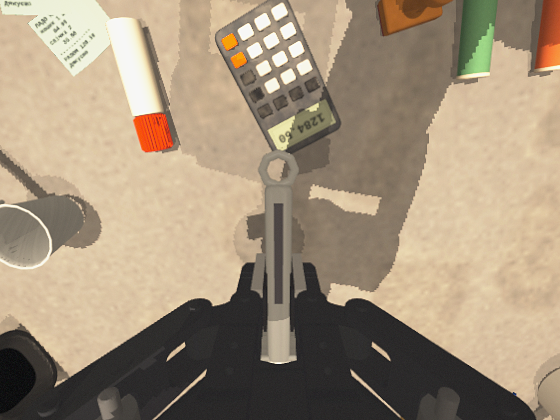

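Gripped and lifted: the handle is between the pads at column 278. I'll retract, carry the cup across and turn it to 210°.

```bash
python3 -m pendant '[[[0.2,0,0],[0,0,0]],[[0.4,0.1,0],[0,0,0]],[[0.4,0.2,0],[0,0,0]],[[0.4,0.3,0],[0,0,0]],[[0.2,0.4,0],[0,0,0]],[[0.1,0.4,0],[0,0,0]],[[0,0.4,0],[0,0,0]],[[0,0.4,0],[0,0,0]],[[0,0.4,0],[0,0,0]],[[0,0.4,0],[0,0,0]],[[0,0.2,0],[0,0,0]],[[0,0.08,0],[0,0,0]],[[0,0,0],[0,0,-0.068]],[[0,0,0],[0,0,-0.1]],[[0,0,0],[0,0,-0.1]],[[0,0,0],[0,0,-0.1]],[[0,0,0],[0,0,-0.1]],[[0,0,0],[0,0,0]],[[0,0,0],[0,0,0]]]'
python3 - <<'E'
from h import *
plan((.4385,.2744,.12),210)
s=env.observe();print(s["position"]-.0798*s["tool_rot"][:,0])
d=env.get_image("wrist");im=d["image"][:,:,::-1].copy()
cv2.imwrite("pics/w10.png",im)
d=env.get_image("top");im=d["image"][:,:,::-1].copy()
cv2.imwrite("pics/t10.png",cv2.resize(im[170:300,80:280],None,fx=4,fy=4,interpolation=cv2.INTER_CUBIC)[:600])
E
```

```text
time_s: 15.62
position: [0.4379, 0.2737, 0.15]
tool_rot: [[-0.868, -0.497, -0.0], [-0.497, 0.868, -0.0], [0.0, -0.0, -1.0]]
ft_force: [-0.2, -0.4, -1.6]
grip_width: 0.0105
pos [0.4379 0.2737 0.15  ] ang -150.21 tilt 0.03
shift/0.1 now [-0.009  0.003  0.3  ]
turn z -4.002 shift after turn [-0.009  0.003  0.3  ]
[0.50716163 0.31333015 0.149988  ]
```

View pics/w10.png

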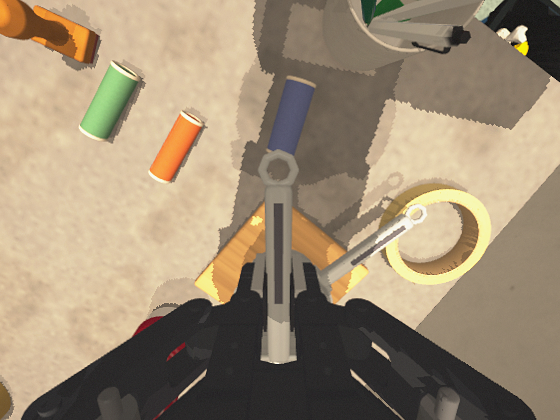

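View pics/t10.png

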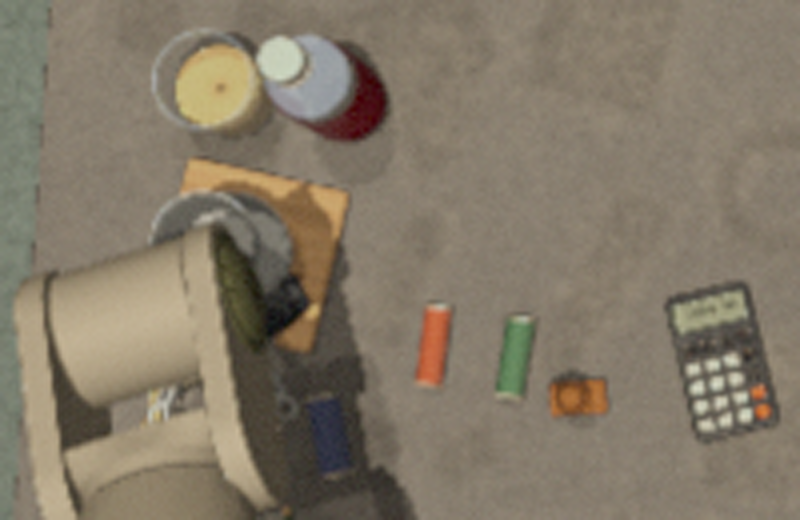

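The wrist view shows the large handle turned clear of the held one, about 50° apart. I'll lower in stages and watch the force.

```bash
python3 -m pendant '[[[-0.01,0.003,0],[0,0,0]],[[0,0,0.15],[0,0,0]],[[0,0,0.2],[0,0,0]],[[0,0,0.15],[0,0,0]],[[0,0,0.1],[0,0,0]],[[0,0,0.05],[0,0,0]],[[0,0,0],[0,0,0]]]'
python3 -m pendant '[[[0,0,0.05],[0,0,0]],[[0,0,0.05],[0,0,0]],[[0,0,0.03],[0,0,0]],[[0,0,0],[0,0,0]]]'
python3 - <<'E'
from h import *
plan((.4385,.2744,.0682),-150)
s=env.observe();print(s["position"]-.0798*s["tool_rot"][:,0],s["ft_force"])
d=env.get_image("wrist");im=d["image"][:,:,::-1].copy()
cv2.imwrite("pics/w11.png",im)
d=env.get_image("scene");im=d["image"][:,:,::-1].copy()
cv2.imwrite("pics/s11.png",cv2.resize(im[120:280,140:340],None,fx=4,fy=4)[:600])
E
```

```text
time_s: 16.6
position: [0.4387, 0.275, 0.0851]
tool_rot: [[-0.866, -0.5, -0.0], [-0.5, 0.866, -0.0], [0.0, 0.0, -1.0]]
ft_force: [0.1, 0.8, -1.1]
grip_width: 0.0106
time_s: 17.1
position: [0.4385, 0.2749, 0.0719]
tool_rot: [[-0.866, -0.5, -0.0], [-0.5, 0.866, -0.0], [0.0, 0.0, -1.0]]
ft_force: [-0.1, 0.3, -1.0]
grip_width: 0.0108
pos [0.4385 0.2749 0.0719] ang -150.0 tilt 0.03
shift/0.1 now [ 0.003 -0.004  0.037]
turn z -0.0 shift after turn [ 0.003 -0.004  0.037]
[0.50765727 0.31483874 0.07188074] [-0.11916868  0.26442019 -1.02743062]
```

View pics/w11.png

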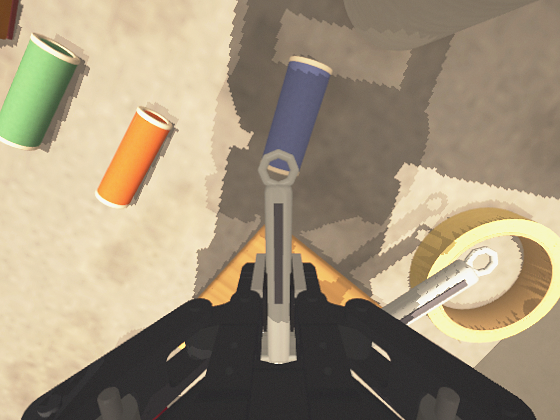

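Going in freely, with no contact force. I'll finish the descent, open part-way and rise.

```bash
python3 -m pendant '[[[0,0,0.02],[0,0,0]],[[0,0,0.012],[0,0,0]],[[0,0,0.005],[0,0,0]],[[0,0,0],[0,0,0]]]'
python3 -m pendant '[[[0,0,0],[0,0,0]],[[0,0,0],[0,0,0]],[[0,0,0],[0,0,0]]]' -0.2 80
python3 -m pendant '[[[0,0,-0.1],[0,0,0]],[[0,0,-0.3],[0,0,0]],[[0,0,-0.4],[0,0,0]],[[0,0,-0.3],[0,0,0]],[[0,0,0],[0,0,0]],[[0,0,0],[0,0,0]]]'
python3 - <<'E'
from h import *
plan((.4374,-.3366,.18),-152.5)
d=env.get_image("wrist");im=d["image"][:,:,::-1].copy()
cv2.imwrite("pics/w12.png",im)
E
```

```text
time_s: 17.7
position: [0.4389, 0.2751, 0.0686]
tool_rot: [[-0.866, -0.5, 0.001], [-0.5, 0.866, 0.0], [-0.001, -0.0, -1.0]]
ft_force: [0.5, 0.9, 0.3]
grip_width: 0.0104
time_s: 18.08
position: [0.4386, 0.2749, 0.0684]
tool_rot: [[-0.866, -0.5, -0.0], [-0.5, 0.866, -0.0], [0.0, 0.0, -1.0]]
ft_force: [0.6, -0.4, 0.4]
grip_width: 0.0341
time_s: 18.82
position: [0.4382, 0.2748, 0.178]
tool_rot: [[-0.866, -0.5, -0.001], [-0.5, 0.866, -0.0], [0.001, 0.0, -1.0]]
ft_force: [-0.6, -0.4, 0.5]
grip_width: 0.0339
pos [0.4382 0.2748 0.178 ] ang -150.0 tilt 0.05
shift/0.1 now [ 3.064 -5.291 -0.018]
turn z 0.028 shift after turn [ 2.831 -5.42  -0.018]
```

View pics/w12.png

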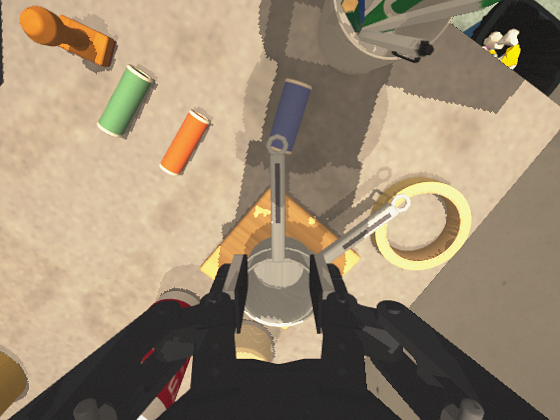

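The middle cup sits in the large one with the handles apart. Now the smallest steel cup.

```bash
python3 -m pendant '[[[0,0,0],[0,0,0.028]],[[0.1,-0.2,0],[0,0,0]],[[0.2,-0.4,0],[0,0,0]],[[0.2,-0.4,0],[0,0,0]],[[0.2,-0.4,0],[0,0,0]],[[0.2,-0.4,0],[0,0,0]],[[0.22,-0.4,0],[0,0,0]],[[0.22,-0.4,0],[0,0,0]],[[0.22,-0.4,0],[0,0,0]],[[0.22,-0.4,0],[0,0,0]],[[0.22,-0.4,0],[0,0,0]],[[0.22,-0.4,0],[0,0,0]],[[0.22,-0.4,0],[0,0,0]],[[0.22,-0.4,0],[0,0,0]],[[0.21,-0.4,0],[0,0,0]],[[0.1,-0.02,0],[0,0,0]],[[0,0,0],[0,0,0]],[[0,0,0],[0,0,0]]]' 0.6 80
python3 - <<'E'
from h import *
plan((.4374,-.3366,.056),-152.5)
d=env.get_image("wrist");im=d["image"][:,:,::-1].copy()
P=proj(d,[(.5084,-.2997,.056),(.4374,-.3366,.056),(.3865,-.3632,.056)]);print(P.round(1))
for u,v in P: cv2.drawMarker(im,(int(u),int(v)),(0,0,255),0,12,1)
cv2.imwrite("pics/w13.png",im)
d=env.get_image("top");im=d["image"][:,:,::-1].copy()
cv2.imwrite("pics/t13.png",cv2.resize(im[170:300,80:280],None,fx=4,fy=4,interpolation=cv2.INTER_CUBIC)[:600])
E
```

```text
time_s: 21.12
position: [0.4362, -0.3318, 0.1781]
tool_rot: [[-0.897, -0.443, -0.013], [-0.442, 0.897, -0.01], [0.016, -0.004, -1.0]]
ft_force: [-0.1, -0.0, 0.2]
grip_width: 0.0684
pos [ 0.4362 -0.3318  0.1781] ang -153.74 tilt 0.93
shift/0.1 now [-0.009 -0.044  1.221]
turn z -0.014 shift after turn [-0.008 -0.045  1.221]
[[274.6 288.3]
 [272.3 210.7]
 [270.1 145.4]]
```

View pics/w13.png

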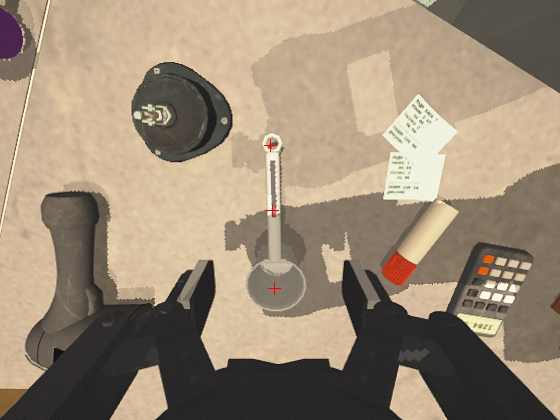

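View pics/t13.png

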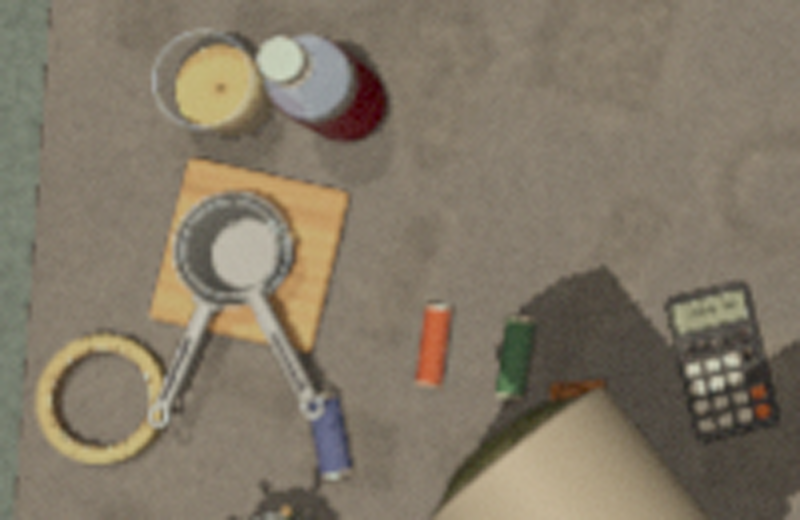

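The top view shows the nest neatly concentric on the block, handle eyes at (158,414) and (312,404) in the crop. The wrist view confirms the small steel cup at (275,288); the purple one is away at (5,30). The tool reads 0.9° of tilt, so I'll let it settle and read again.

```bash
python3 - <<'E'
from h import *
plan((.4374,-.3366,.056),-152.5);s=env.observe();print(s["q"].round(2),s["qvel"].round(2),s["tool_rot"].round(4))
d=env.get_image("top")
def f(p,o,y0): return [((u+.5)/4-.5+o,(v+.5)/4-.5+y0) for u,v in p]
P=cast(d,f([(158,414)],80,170),.061);Q=cast(d,f([(235,246),(312,404)],80,170),.069)
print(Q); 
for p in(P[0],Q[1]): v=p-Q[0];print(np.degrees(np.arctan2(v[1],v[0])),np.hypot(*v[:2]))
E
```

```text
pos [ 0.4364 -0.332   0.1784] ang -153.74 tilt 0.94
shift/0.1 now [-0.008 -0.04   1.224]
turn z -0.014 shift after turn [-0.008 -0.04   1.224]
[ -49.22   25.3    81.28   -0.98   73.41 -165.2 ] [-0.22  0.03 -0.42  0.   -0.01  0.02] [[-0.8967 -0.4425 -0.0122]
 [-0.4424  0.8968 -0.0109]
 [ 0.0158 -0.0044 -0.9999]]
[[0.50933539 0.31130666 0.069     ]
 [0.39172449 0.24626459 0.069     ]]
157.76815529911667 0.13866351212417827
-151.0561961115172 0.13439790181221406
```

Joint 6 is at its limit (−165.2°). I'll take the same grasp with a half turn the other way, so the tool's +x points to the cup at about 27.5°. That leaves joint 6 near +13° here and about +42° at the block.

```bash
python3 -m pendant '[[[0,0,0],[0,0,0.05]],[[0,0,0],[0,0,0.105]],[[0,0,0],[0,0,0.105]],[[0,0,0],[0,0,0.105]],[[0,0,0],[0,0,0.105]],[[0,0,0],[0,0,0.105]],[[0,0,0],[0,0,0.105]],[[0,0,0],[0,0,0.105]],[[0,0,0],[0,0,0.105]],[[0,0,0],[0,0,0.105]],[[0,0,0],[0,0,0.105]],[[0,0,0],[0,0,0.105]],[[0,0,0],[0,0,0.105]],[[0,0,0],[0,0,0.105]],[[0,0,0],[0,0,0.105]],[[0,0,0],[0,0,0.105]],[[0,0,0],[0,0,0.105]],[[0,0,0],[0,0,0.105]],[[0,0,0],[0,0,0.105]],[[0,0,0],[0,0,0.05]]]'
python3 - <<'E'
from h import *
plan((.4374,-.3366,.056),27.5);s=env.observe();print(s["q"].round(2),s["tool_rot"].round(4))
E
```

```text
time_s: 23.78
position: [0.4364, -0.3325, 0.1784]
tool_rot: [[0.891, 0.453, -0.012], [0.453, -0.892, -0.011], [-0.016, 0.004, -1.0]]
ft_force: [-0.4, 0.4, 0.2]
grip_width: 0.0684
pos [ 0.4364 -0.3325  0.1784] ang 26.93 tilt 0.94
shift/0.1 now [0.01  0.036 1.224]
turn z -0.006 shift after turn [0.01  0.036 1.224]
[-49.25  25.32  81.24  -0.98  73.41  14.1 ] [[ 0.8914  0.453  -0.0122]
 [ 0.4528 -0.8915 -0.011 ]
 [-0.0159  0.0043 -0.9999]]
```

```bash
python3 -m pendant '[[[0.01,0.036,0],[0.003,0.01,-0.006]],[[0,0,0.25],[0,0,0]],[[0,0,0.25],[0,0,0]],[[0,0,0],[0,0,0]],[[0,0,0],[0,0,0]]]'
python3 - <<'E'
from h import *
plan((.4374,-.3366,.056),27.5)
d=env.get_image("wrist");im=d["image"][:,:,::-1].copy()
P=proj(d,[(.5084,-.2997,.056),(.4374,-.3366,.056),(.3865,-.3632,.056)]);print(P.round(1))
for u,v in P: cv2.drawMarker(im,(int(u),int(v)),(0,0,255),0,12,1)
cv2.imwrite("pics/w14.png",im)
E
```

```text
time_s: 24.4
position: [0.4392, -0.336, 0.1292]
tool_rot: [[0.885, 0.465, 0.001], [0.465, -0.885, -0.001], [0.0, 0.001, -1.0]]
ft_force: [0.7, -0.1, -0.5]
grip_width: 0.0683
pos [ 0.4392 -0.336   0.1292] ang 27.69 tilt 0.05
shift/0.1 now [-0.018 -0.004  0.732]
turn z 0.002 shift after turn [-0.018 -0.004  0.732]
[[279.7 118.1]
 [279.2 231.9]
 [279.1 298.1]]
```

View pics/w14.png

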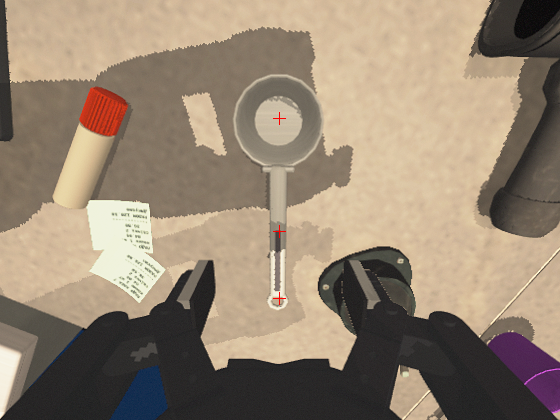

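The projected points lie on the small cup's axis (280,118), grip (279,232) and eye (279,298). The black object by the right finger is about 75 mm off. I'll narrow the jaws and descend.

```bash
python3 -m pendant '[[[-0.018,-0.004,0],[0,0,0]],[[0,0,0.2],[0,0,0]],[[0,0,0.2],[0,0,0]],[[0,0,0.15],[0,0,0]],[[0,0,0.1],[0,0,0]],[[0,0,0.08],[0,0,0]],[[0,0,0],[0,0,0]],[[0,0,0],[0,0,0]]]' 0.2
python3 - <<'E'
from h import *
plan((.4374,-.3366,.056),27.5)
d=env.get_image("wrist");im=d["image"][:,:,::-1].copy()
cv2.imwrite("pics/w15.png",im)
E
```

```text
time_s: 25.45
position: [0.4372, -0.3363, 0.0557]
tool_rot: [[0.886, 0.464, 0.0], [0.464, -0.886, -0.0], [-0.0, 0.0, -1.0]]
ft_force: [0.2, -0.0, -0.6]
grip_width: 0.0512
pos [ 0.4372 -0.3363  0.0557] ang 27.64 tilt 0.01
shift/0.1 now [ 0.001  0.004 -0.003]
turn z 0.002 shift after turn [ 0.001  0.004 -0.003]
```

View pics/w15.png

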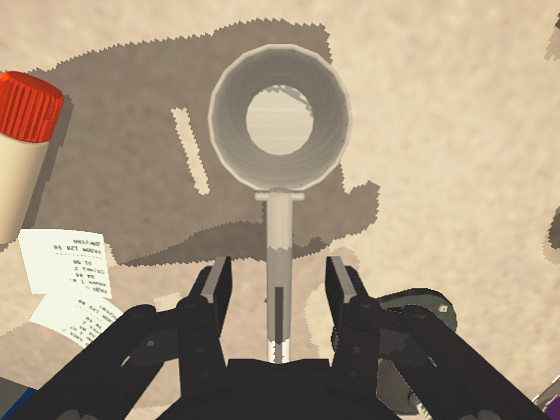

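```bash
python3 -m pendant '[[[0,0,0],[0,0,0]],[[0,0,0],[0,0,0]],[[0,0,0],[0,0,0]],[[0,0,0],[0,0,0]],[[0,0,0],[0,0,0]],[[0,0,0],[0,0,0]]]' -1 80
python3 - <<'E'
from h import *
d=env.get_image("wrist");cv2.imwrite("pics/w16.png",d["image"][:,:,::-1])
s=env.observe();C=cast(d,[(280,118),(208,118),(352,118)],.056);print(C.round(4),np.linalg.norm(C[1]-C[2]),s["tool_rot"].T@(C[0]-s["position"]))
E
python3 -m pendant '[[[0,0,-0.1],[0,0,0]],[[0,0,-0.3],[0,0,0]],[[0,0,-0.4],[0,0,0]],[[0,0,-0.3],[0,0,0]],[[0,0,0],[0,0,0]]]'
python3 - <<'E'
from h import *
a=np.radians(80);g=np.array([.508,.3145])-.0802*np.array([np.cos(a),np.sin(a)])
plan((*g,.165),80)
d=env.get_image("wrist");cv2.imwrite("pics/w17.png",d["image"][:,:,::-1])
E
```

```text
time_s: 26.25
position: [0.437, -0.3362, 0.0554]
tool_rot: [[0.886, 0.464, -0.0], [0.464, -0.886, 0.0], [-0.0, -0.0, -1.0]]
ft_force: [-0.6, -0.9, 2.0]
grip_width: 0.0103
[[ 0.5072 -0.2991  0.056 ]
 [ 0.4937 -0.2732  0.056 ]
 [ 0.5207 -0.325   0.056 ]] 0.05842410694350138 [ 0.07946907 -0.00031863 -0.00064144]
time_s: 26.92
position: [0.4376, -0.3365, 0.1675]
tool_rot: [[0.886, 0.464, 0.002], [0.464, -0.886, -0.003], [0.001, 0.004, -1.0]]
ft_force: [-0.3, -0.8, -1.6]
grip_width: 0.0106
pos [ 0.4376 -0.3365  0.1675] ang 27.65 tilt 0.22
shift/0.1 now [ 3.156 -4.805  0.01 ]
turn z -0.582 shift after turn [ 5.732 -0.437  0.01 ]
```

View pics/w17.png

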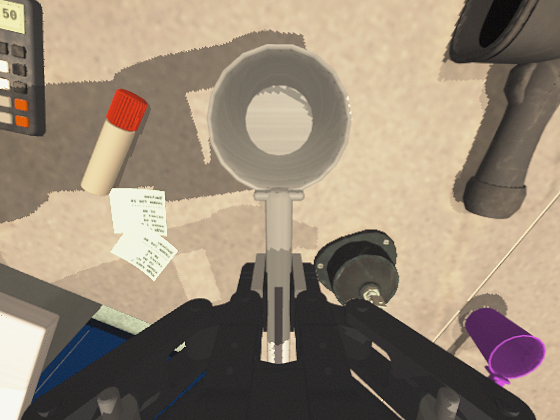

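The cup is lifted straight, with its rim centred at (280,118) in the wrist view and the rotation check agreeing (offset 79.5 mm along the tool's x). I'll turn, then carry it across.

```bash
python3 -m pendant '[[[0,0,0],[0,0,-0.082]],[[0,0,0],[0,0,-0.1]],[[0,0,0],[0,0,-0.1]],[[0,0,0],[0,0,-0.1]],[[0,0,0],[0,0,-0.1]],[[0,0,0],[0,0,-0.1]],[[0.2,-0.02,0],[0,0,0]],[[0.4,-0.03,0],[0,0,0]],[[0.4,-0.03,0],[0,0,0]],[[0.4,-0.03,0],[0,0,0]],[[0.4,-0.03,0],[0,0,0]],[[0.4,-0.03,0],[0,0,0]],[[0.4,-0.03,0],[0,0,0]],[[0.4,-0.03,0],[0,0,0]],[[0.4,-0.03,0],[0,0,0]],[[0.4,-0.03,0],[0,0,0]],[[0.4,-0.03,0],[0,0,0]],[[0.4,-0.03,0],[0,0,0]],[[0.2,-0.03,0],[0,0,0]],[[0,0,0],[0,0,0]]]'
python3 - <<'E'
from h import *
a=np.radians(80);g=np.array([.508,.3145])-.0797*np.array([np.cos(a),np.sin(a)])
plan((*g,.165),80)
d=env.get_image("wrist");cv2.imwrite("pics/w18.png",d["image"][:,:,::-1])
E
```

```text
time_s: 29.48
position: [0.4815, 0.1448, 0.1647]
tool_rot: [[0.173, 0.985, -0.002], [0.985, -0.173, 0.0], [0.0, -0.002, -1.0]]
ft_force: [-0.8, -0.6, -1.6]
grip_width: 0.0103
pos [0.4815 0.1448 0.1647] ang 80.04 tilt 0.14
shift/0.1 now [ 0.92  -0.033 -0.003]
turn z 0.0 shift after turn [ 0.92  -0.034 -0.003]
```

View pics/w18.png

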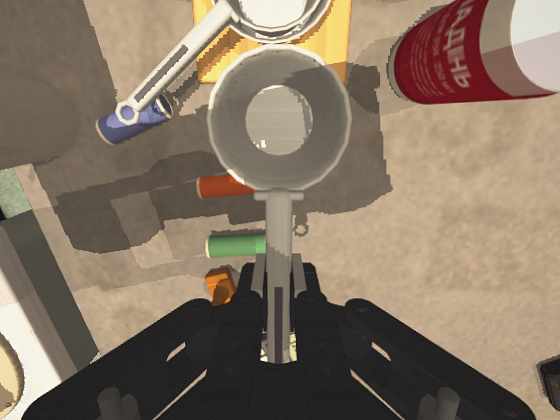

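```bash
python3 -m pendant '[[[0.2,-0.01,0],[0,0,0]],[[0.35,-0.02,0],[0,0,0]],[[0.25,0,0],[0,0,0]],[[0.12,0,0],[0,0,0]],[[0,0,0.15],[0,0,0]],[[0,0,0.15],[0,0,0]],[[0,0,0],[0,0,0]],[[0,0,0],[0,0,0]]]'
python3 - <<'E'
from h import *
a=np.radians(80);g=np.array([.508,.3145])-.0797*np.array([np.cos(a),np.sin(a)])
plan((*g,.0754),80)
d=env.get_image("wrist");im=d["image"][:,:,::-1].copy()
for z,r in((.069,.0375),(.061,.045)):
    c=np.array([(.508+r*np.cos(t),.3145+r*np.sin(t),z) for t in np.linspace(0,6.28,60)])
    cv2.polylines(im,[proj(d,c).astype(np.int32)],True,(0,0,255) if r<.04 else (0,255,0),1)
cv2.imwrite("pics/w19.png",im)
d=env.get_image("top");im=d["image"][:,:,::-1].copy()
cv2.imwrite("pics/t19.png",cv2.resize(im[170:300,80:280],None,fx=4,fy=4,interpolation=cv2.INTER_CUBIC)[:600])
E
```

```text
time_s: 30.52
position: [0.4959, 0.2339, 0.1355]
tool_rot: [[0.174, 0.985, -0.0], [0.985, -0.174, 0.0], [0.0, -0.001, -1.0]]
ft_force: [0.2, 0.4, -1.4]
grip_width: 0.0106
pos [0.4959 0.2339 0.1355] ang 79.98 tilt 0.03
shift/0.1 now [ 0.017 -0.021  0.601]
turn z -0.0 shift after turn [ 0.017 -0.021  0.601]
```

View pics/w19.png

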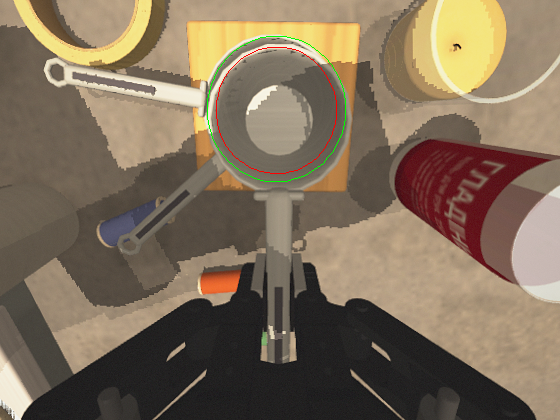

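View pics/t19.png

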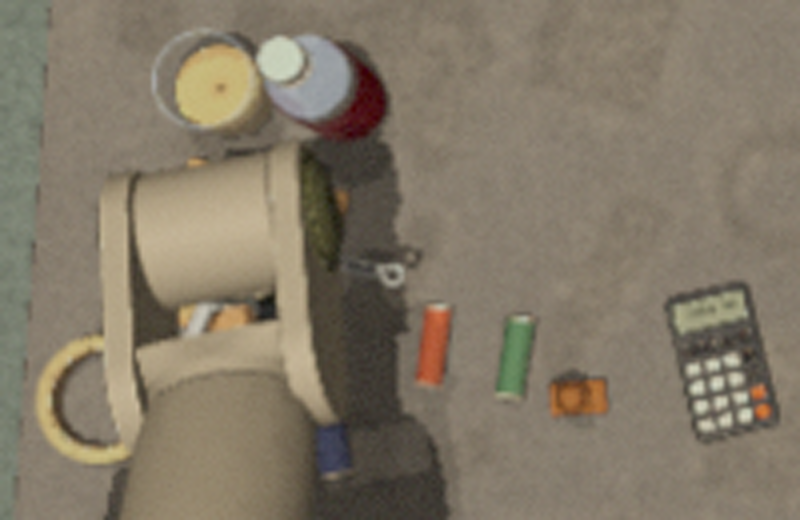

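The held cup sits concentric over the nest, with the predicted rim circles matching the visible edges at (207,100) and (345,100). The large and middle handles are at left, (130,80) and (170,205). I'll lower with force checks.

```bash
python3 -m pendant '[[[0.017,-0.021,0],[0,0,0]],[[0,0,0.15],[0,0,0]],[[0,0,0.15],[0,0,0]],[[0,0,0.1],[0,0,0]],[[0,0,0.05],[0,0,0]],[[0,0,0],[0,0,0]]]'
python3 -m pendant '[[[0,0,0.05],[0,0,0]],[[0,0,0.04],[0,0,0]],[[0,0,0.02],[0,0,0]],[[0,0,0],[0,0,0]],[[0,0,0],[0,0,0]]]'
python3 - <<'E'
from h import *
a=np.radians(80);g=np.array([.508,.3145])-.0797*np.array([np.cos(a),np.sin(a)])
plan((*g,.0764),80)
d=env.get_image("wrist");cv2.imwrite("pics/w20.png",d["image"][:,:,::-1])
E
```

```text
time_s: 31.38
position: [0.4939, 0.2364, 0.0901]
tool_rot: [[0.173, 0.985, -0.001], [0.985, -0.173, 0.0], [0.0, -0.001, -1.0]]
ft_force: [-0.1, 0.1, -0.9]
grip_width: 0.0101
time_s: 32.0
position: [0.494, 0.2364, 0.0796]
tool_rot: [[0.173, 0.985, -0.0], [0.985, -0.173, 0.0], [0.0, -0.0, -1.0]]
ft_force: [0.8, -0.7, -0.7]
grip_width: 0.0104
pos [0.494  0.2364 0.0796] ang 80.02 tilt 0.03
shift/0.1 now [-0.004  0.002  0.032]
turn z 0.0 shift after turn [-0.004  0.002  0.032]
```

View pics/w20.png

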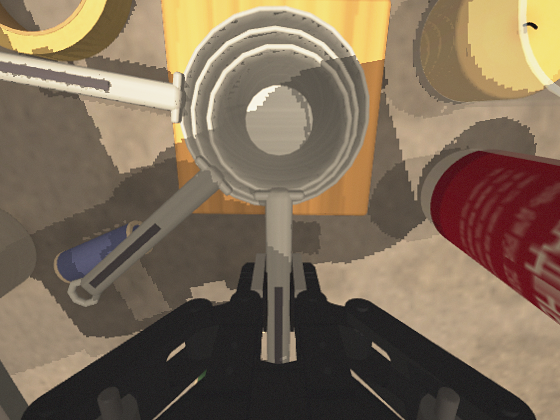

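The three rims are concentric around (277,115), with no contact force. Finishing the descent, then release and rise.

```bash
python3 -m pendant '[[[0,0,0.015],[0,0,0]],[[0,0,0.012],[0,0,0]],[[0,0,0.007],[0,0,0]],[[0,0,0],[0,0,0]],[[0,0,0],[0,0,0]]]'
python3 -m pendant '[[[0,0,0],[0,0,0]],[[0,0,0],[0,0,0]],[[0,0,0],[0,0,0]]]' -0.2 80
python3 -m pendant '[[[0,0,-0.1],[0,0,0]],[[0,0,-0.2],[0,0,0]],[[-0.2,0,-0.3],[0,0,0]],[[-0.4,0,-0.3],[0,0,0]],[[-0.4,0,-0.2],[0,0,0]],[[-0.4,0,0],[0,0,0]],[[-0.4,0,0],[0,0,0]],[[-0.4,0,0],[0,0,0]],[[-0.4,0,0],[0,0,0]],[[0,0,0],[0,0,0]],[[0,0,0],[0,0,0]]]'
python3 - <<'E'
from h import *
d=env.get_image("wrist");cv2.imwrite("pics/w21.png",d["image"][:,:,::-1])
d=env.get_image("top");im=d["image"][:,:,::-1].copy()
cv2.imwrite("pics/t21.png",cv2.resize(im[190:290,80:200],None,fx=6,fy=6,interpolation=cv2.INTER_CUBIC)[:600])
cv2.imwrite("pics/t21f.png",im)
d=env.get_image("scene");cv2.imwrite("pics/s21.png",cv2.resize(d["image"][150:250,200:340,::-1],None,fx=5,fy=5,interpolation=cv2.INTER_CUBIC))
E
```

```text
time_s: 32.67
position: [0.4941, 0.2363, 0.0763]
tool_rot: [[0.173, 0.985, -0.0], [0.985, -0.173, 0.0], [0.0, -0.0, -1.0]]
ft_force: [-0.0, -2.3, 4.2]
grip_width: 0.0103
time_s: 33.05
position: [0.4939, 0.2364, 0.0759]
tool_rot: [[0.173, 0.985, -0.001], [0.985, -0.173, 0.0], [0.0, -0.001, -1.0]]
ft_force: [-0.5, -0.3, 0.7]
grip_width: 0.0343
time_s: 34.42
position: [0.449, -0.0194, 0.1864]
tool_rot: [[0.174, 0.985, 0.0], [0.985, -0.174, 0.001], [0.001, -0.0, -1.0]]
ft_force: [0.4, 0.6, 0.6]
grip_width: 0.0342
```

View pics/w21.png

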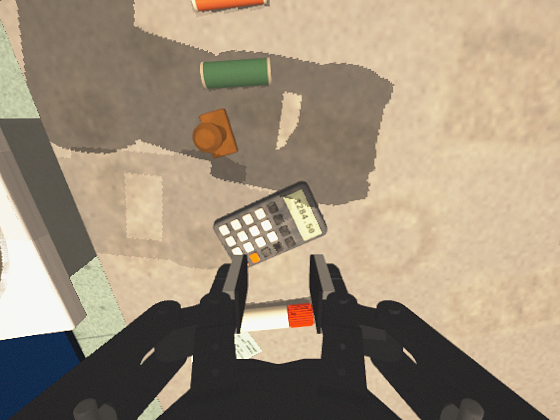

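View pics/t21.png

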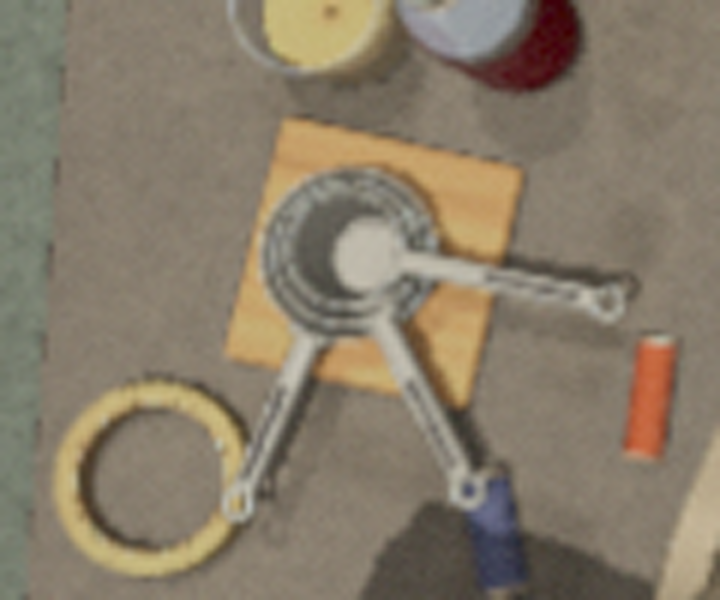

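View pics/t21f.png

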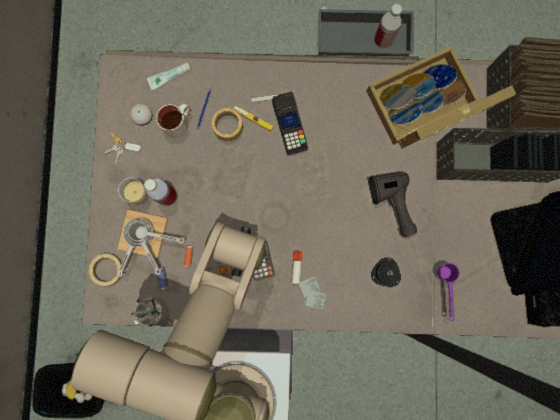

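View pics/s21.png

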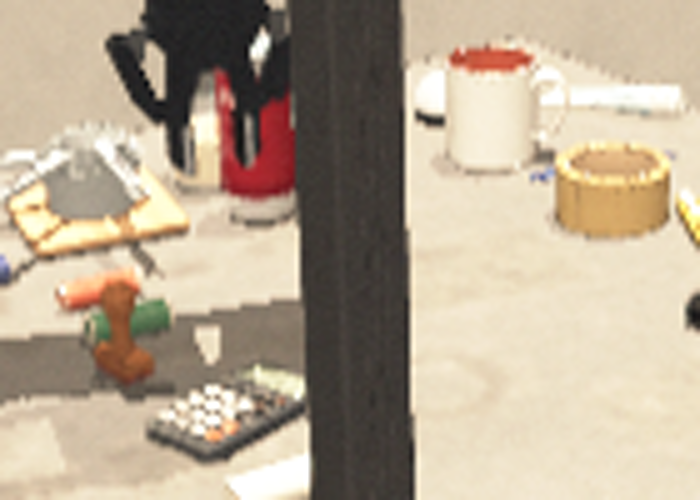

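The pictures show three concentric rims on the block, with eyes at (238,503), (469,488) and (606,300) in the 6× crop. Checking the numbers and the bystanders against the first picture.

```bash
python3 - <<'E'
from h import *
d=env.get_image("top")
f=lambda u,v:[((u+.5)/6-.5+80,(v+.5)/6-.5+190)]
c=cast(d,f(351,252),.061)[0];print("L centre",c.round(4),"block",np.hypot(c[0]-.5067,c[1]-.3142).round(4))
for n,p,z in(("L",(238,503),.061),("M",(469,488),.069),("S",(606,300),.077)):
    v=cast(d,f(*p),z)[0]-np.array([.508,.3137,0]);print(n,np.degrees(np.arctan2(v[1],v[0])).round(1)%360,np.hypot(*v[:2]).round(4))
a=cv2.imread("pics/top0.png").astype(int);b=cv2.imread("pics/t21f.png").astype(int)
for n,(x0,y0,x1,y1) in dict(bottle_candle=(115,172,180,210),rolla=(180,243,196,270),glue=(288,248,305,288),rollb_hidden=(203,246,216,272)).items():
    print(n,np.abs(a-b)[y0:y1,x0:x1].mean().round(1))
E
```

```text
L centre [0.5085 0.3143 0.061 ] block 0.0018
L 158.8 0.1372
M 210.1 0.1354
S 261.0 0.1349
bottle_candle 2.4
rolla 7.0
glue 2.2
rollb_hidden 37.8
```

```bash
python3 -c "
from rig import env
print(env.close_job())"
```

```text
the job is handed in; nothing more can be done
None
```

The measuring-cup set is made up on the block and handed in at about 35 s. The largest cup is in the middle, the middle cup is seated in it and the smallest in that. The hand-in gives no verdict.

**Last checks**
- **Position:** the large cup is about 2 mm from the block's centre, and the three rims look concentric.
- **Handles:** they stand at about 159°, 210° and 261°, so about 51° apart and turned the same way.
- **Seating:** the smallest cup touched down at its fully seated height. The middle cup touched only lightly, within about 0.5 mm of its own seated height.
- **Force:** contact never read above about 4 N.
- **Bystanders:** the bottle, candle and glue stick match the first picture. The red roll's patch differs a little (7 against about 2), but it looks in the same place. The wrist and scene pictures show the stamp, calculator and green roll in place, but the arm hid them in the last top view. The blue roll was checked only by eye.

**Disagreements and problems**
- **Axis estimate:** the camera and arm estimates of the stack's axis differed by 3–4 mm. I used a value between them, and both cups went in freely.
- **Wrist joint:** joint 6 reached its limit (−165.2°) on the first approach to the smallest cup. I regrasped with a half turn.

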